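Load the core demagnetising station and switch it on

ROBOT

A 6-joint arm with a two-finger parallel gripper is mounted at the origin on the work surface; the furniture and walls round the work are solid. World frame = base frame: x ahead of the robot, y to its left, z up, the work surface at z = 0. Lengths are in m, angles in rad, forces in N, time in s.
With the tool pointing down it reaches from about 0.375 to 0.75 m from the base axis. Payload 9 kg.
Tool frame: the origin (TCP) lies at the centre of the arm's flange, where the gripper is bolted on; the fingertips stand 173 mm ahead of it and the grasp point (between the pads) lies 155 mm ahead of it; z points along the fingers, y is the direction in which the jaws open and shut (so a half turn about z gives the same grasp; the last joint's range is limited). The gripper opens to 85 mm and grips with 20 to 120 N. Pads are 22 mm wide; open, the fingers measure 114 mm over their backs; the gripper's body (76 mm by 85 mm) begins 54 mm behind the grasp point. The pads swing forward as they close: fully open they stand 13 mm farther back than shut.
Start: joints at [0.978, 0.104, 0.097, 1.564, 0, 1.353], TCP at [0.22, 0.558, 0.405] pointing down, gripper open.
Joint ranges: [-2.99, 2.99], [-0.84, 1.86], [-1.1, 1.16], [-1.84, 2.11], [-1.51, 1.56], [-3.14, 3.14]. Speed limits (rad/s): [2.22, 2.22, 2.57, 3.14, 3.14, 3.14].

INTERFACE

Orientations are given as [roll, pitch, yaw] about the fixed x, y, z axes, in that order (R = Rz(yaw) Ry(pitch) Rx(roll)).
In Python, from station import bot, imaging, hand_in gives the robot as it stands.
- The arm moves only by the tool arm_command, never from a script. Its argument "commands" is a list of rows, each a list of 7 numbers: the shift along the world's x, y, z normalised to -1 to 1, where 1 is 200 mm, then the turn, a rotation vector about the world's x, y, z normalised to -1 to 1, where 1 is 60 degrees, then the opening, from -1 (shut) to 1 (fully open). In form: [[tx, ty, tz, rx, ry, rz, claw], ...]. A call has 1 to 10 rows; each row is the pose to reach, as a shift and turn from the pose commanded when the call began; what a row does not reach only later rows make up. A row lasts 1/10 s, in which the tool goes at most 50 mm and 8.59 degrees, less where a joint would pass 70% of its speed; a pose out of reach is approached as far as the arm can. A call with a number of a shift or a turn outside -1 to 1 is refused whole. A call with a gripper value outside its range is refused whole. The fingers move at their own pace and stop on an object; "squeeze" is the grip in N (left out, the last holds). Time passes only in rows, so rows that repeat a pose let the fingers close. It gives the time, the measured TCP pose, the force and the opening at its end, in the units of the state.
- bot.state(): the state, without advancing time (a new reading comes with each control period).
- imaging.capture(name): name is "scene" or "top" or "wrist"; returns a dict with "color" (400x640x3 uint8, blue, green, red), "z_map" (400x640 float32, m along the optical axis (not along the pixel's ray), 0 where there is no reading), "mtx" (3x3 intrinsics, pixels), "position" and "rotation" of the camera in the world; the wrist camera has in their place "mount" (4x4, takes a point from camera to tool coordinates, whose origin is the TCP and whose axes are the flange's). Camera axes: x right, y down, z forward; pixel columns grow to the right and rows downward; lengths in m; the calibration is good to about 2 mm. The wrist camera is an equidistant fisheye: a pixel r from the principal point sees the ray r / f radians off the axis. A picture is of the moment at which its call begins: read the wrist's pose just before it.
- hand_in(): hands the job in, once; it reports no verdict.
The state is a dict: "time": time; "qpos": joint angles; "dq": joint speeds; "tau": joint torques, N m; "tcp_pos": TCP position; "orientation": TCP orientation; "ft_force": force on the tool from outside, world axes, zero at the start; "ft_torque": the same for the moment, N m; "width": opening from 0.0 (shut) to 1.0 (fully open).
Only numpy, scipy, OpenCV 4.12 (cv2) and the standard library are available. Lean on these libraries where they do the work, as an engineer would, in place of code of your own. Each camera call takes 0.05 s, during which the arm holds its last target. There are 200 camera calls.

TASK

Get the demagnetising station ready and running: first turn the red isolator handle off (pointer at its white dot), then lay every bare grey steel core from the bench flat in the black nest, one to a pocket. Once all the cores are in, pull up the blue sprung selector knob, turn its pointer from the white to the green dot and let it drop fully into its notch, and only then turn the red handle back on (green dot). Do not tip over the grey tub of offcuts.

Things in the scene. Friction and masses are not known exactly. Their poses are not given: they have to be found in the camera images.
- nest: black plastic nest block fixed to the bench, 182 (x) x 164 (y) x 22 mm high, with four round pockets, two by two; origin at the centre of its underside, z up. Pockets are 66 mm in diameter and 10 mm deep with a chamfered mouth and a bright metal floor 12 mm above the bench; centres at x = -46 and +46 mm, y = +37 and -37 mm in the nest's frame
- pocket_0 (a point): centre of the floor of the nest's pocket at x -46, y +37 mm (nest frame), 10 mm below the nest's top face
- pocket_1 (a point): centre of the floor of the nest's pocket at x -46, y -37 mm (nest frame), 10 mm below the nest's top face
- pocket_2 (a point): centre of the floor of the nest's pocket at x +46, y +37 mm (nest frame), 10 mm below the nest's top face
- pocket_3 (a point): centre of the floor of the nest's pocket at x +46, y -37 mm (nest frame), 10 mm below the nest's top face
- core_a: bare grey strip-wound steel ring core, 56 x 58 mm across, 20 mm high, 0.15 to 0.31 kg, lying flat on the bench; grasp it across its outside (its bore is closed to contact). Origin at the centre of its underside, z up. It fits any pocket with about 4 mm all round and stands 10 mm proud of the nest when right down. Three or four cores are present; an absent one has no reading
- core_b: bare grey strip-wound steel ring core, 56 x 58 mm across, 20 mm high, 0.15 to 0.31 kg, lying flat on the bench; grasp it across its outside (its bore is closed to contact). Origin at the centre of its underside, z up. It fits any pocket with about 4 mm all round and stands 10 mm proud of the nest when right down. Three or four cores are present; an absent one has no reading
- core_c: bare grey strip-wound steel ring core, 56 x 58 mm across, 20 mm high, 0.15 to 0.31 kg, lying flat on the bench; grasp it across its outside (its bore is closed to contact). Origin at the centre of its underside, z up. It fits any pocket with about 4 mm all round and stands 10 mm proud of the nest when right down. Three or four cores are present; an absent one has no reading
- core_d: bare grey strip-wound steel ring core, 56 x 58 mm across, 20 mm high, 0.15 to 0.31 kg, lying flat on the bench; grasp it across its outside (its bore is closed to contact). Origin at the centre of its underside, z up. It fits any pocket with about 4 mm all round and stands 10 mm proud of the nest when right down. Three or four cores are present; an absent one has no reading
- selector_box: grey housing fixed to the bench, 92 x 92 mm and 60 mm high, with a 68 mm round steel plate on top; origin at the centre of its underside, z up; it can be turned a little. Its knob turns about the vertical axis through the origin. White dot on the top in the +x direction from the axis, green dot 1.05 rad (60 degrees) counter-clockwise of it seen from above
- selector_turn (a joint): angle (rad) of the blue selector knob: counter-clockwise from the housing's +x axis to the knob's white pointer line. About 0 = at the white dot (start), 1.05 = at the green dot; stops just beyond both. An index pin in a notch locks it at either dot until the knob is lifted at least 6 mm; let go between the dots, the pin rests on the rib and the knob stays up
- selector_lift (a joint): lift (m) of the knob out of its notch, 0 = right down, stop at 0.014. A spring draws it down with about 4 N at 0 and 7 N at 10 mm
- selector_grip (a point): middle of the selector knob's bar grip, on its axis, 93 mm above the bench when down. The bar is 52 mm long (along its x axis, the pointer direction), 14 mm wide (y) and 28 mm high (top 12 mm above this point, bottom 16 mm below it, on a 58 mm disc)
- isolator_box: grey housing fixed to the bench, 92 x 92 mm and 60 mm high, with a 68 mm round yellow plate on top; origin at the centre of its underside, z up; it can be turned a little. Its knob turns about the vertical axis through the origin. White dot (off) on the top in the +x direction from the axis, green dot (on) 1.2 rad (69 degrees) counter-clockwise of it seen from above
- isolator (a joint): angle (rad) of the red isolator handle: counter-clockwise from the housing's +x axis to the handle's white pointer line. 0 = off (white dot), 1.2 = on (green dot, start); stops at both. It is sprung over centre: either side of 0.6 it is drawn to the nearer stop, with about 0.12 N m at the stops and none in the middle
- isolator_grip (a point): middle of the red handle's bar, on its axis, 90.5 mm above the bench. The bar is 66 mm long (along its x axis, the pointer direction), 15 mm wide (y) and 30 mm high (top 13 mm above this point, bottom 17 mm below it, on a 48 mm boss)
- cup_offcuts: bystander: small loose grey plastic tub with red offcuts in it, 71 mm across and 40 mm high; origin at the centre of its underside. Behind it stands a fixed grey controller cabinet, about 220 x 160 mm and 150 mm high, centred near x = 0.67, y = 0.33 m and turned about 60 degrees: carry past it, not across it
Not all that is in view belongs to the job. Leave any purple or turquoise look-alike of the core_a alone.

How it is judged:
On the way, in this order (a step that is already met when the one before it is completed fails the run):
1. the isolator handle is off, before anything is loaded (value of joint isolator below 0.12 rad), for 0.2 s.
2. with the isolator off, every core lies flat in a pocket of its own (value of joint isolator below 0.12 rad and ((horizontal distance between core_a and pocket_0 below 0.009 m and z of core_a in the frame of pocket_0 below 0.003 m) or (horizontal distance between core_a and pocket_1 below 0.009 m and z of core_a in the frame of pocket_1 below 0.003 m) or (horizontal distance between core_a and pocket_2 below 0.009 m and z of core_a in the frame of pocket_2 below 0.003 m) or (horizontal distance between core_a and pocket_3 below 0.009 m and z of core_a in the frame of pocket_3 below 0.003 m)) and angle between each of core_a, core_b, core_c, core_d's own z axis and vertical below 0.1 rad and linear speed of each of core_a, core_b, core_c, core_d below 0.03 m/s and ((horizontal distance between core_b and pocket_0 below 0.009 m and z of core_b in the frame of pocket_0 below 0.003 m) or (horizontal distance between core_b and pocket_1 below 0.009 m and z of core_b in the frame of pocket_1 below 0.003 m) or (horizontal distance between core_b and pocket_2 below 0.009 m and z of core_b in the frame of pocket_2 below 0.003 m) or (horizontal distance between core_b and pocket_3 below 0.009 m and z of core_b in the frame of pocket_3 below 0.003 m)) and ((horizontal distance between core_c and pocket_0 below 0.009 m and z of core_c in the frame of pocket_0 below 0.003 m) or (horizontal distance between core_c and pocket_1 below 0.009 m and z of core_c in the frame of pocket_1 below 0.003 m) or (horizontal distance between core_c and pocket_2 below 0.009 m and z of core_c in the frame of pocket_2 below 0.003 m) or (horizontal distance between core_c and pocket_3 below 0.009 m and z of core_c in the frame of pocket_3 below 0.003 m)) and ((horizontal distance between core_d and pocket_0 below 0.009 m and z of core_d in the frame of pocket_0 below 0.003 m) or (horizontal distance between core_d and pocket_1 below 0.009 m and z of core_d in the frame of pocket_1 below 0.003 m) or (horizontal distance between core_d and pocket_2 below 0.009 m and z of core_d in the frame of pocket_2 below 0.003 m) or (horizontal distance between core_d and pocket_3 below 0.009 m and z of core_d in the frame of pocket_3 below 0.003 m))), for 0.3 s.
3. with the isolator off, the selector has dropped into its notch at the green dot (value of joint isolator below 0.12 rad and value of joint selector_turn above 0.93 rad and value of joint selector_lift below 0.0025 m), for 0.2 s.
4. the isolator handle is on (value of joint isolator above 1.08 rad), for 0.2 s.
At the end, for the whole second after the job is handed in: every core present lies at rest and flat (within 0.1 rad) on the floor of a pocket of its own (centre within 9 mm, no more than 3 mm above the floor); the selector is at the green dot (over 0.93 rad) and down in its notch (lift under 2.5 mm); the isolator is on (over 1.08 rad) (((horizontal distance between core_a and pocket_0 below 0.009 m and z of core_a in the frame of pocket_0 below 0.003 m) or (horizontal distance between core_a and pocket_1 below 0.009 m and z of core_a in the frame of pocket_1 below 0.003 m) or (horizontal distance between core_a and pocket_2 below 0.009 m and z of core_a in the frame of pocket_2 below 0.003 m) or (horizontal distance between core_a and pocket_3 below 0.009 m and z of core_a in the frame of pocket_3 below 0.003 m)) and angle between each of core_a, core_b, core_c, core_d's own z axis and vertical below 0.1 rad and linear speed of each of core_a, core_b, core_c, core_d below 0.03 m/s and ((horizontal distance between core_b and pocket_0 below 0.009 m and z of core_b in the frame of pocket_0 below 0.003 m) or (horizontal distance between core_b and pocket_1 below 0.009 m and z of core_b in the frame of pocket_1 below 0.003 m) or (horizontal distance between core_b and pocket_2 below 0.009 m and z of core_b in the frame of pocket_2 below 0.003 m) or (horizontal distance between core_b and pocket_3 below 0.009 m and z of core_b in the frame of pocket_3 below 0.003 m)) and ((horizontal distance between core_c and pocket_0 below 0.009 m and z of core_c in the frame of pocket_0 below 0.003 m) or (horizontal distance between core_c and pocket_1 below 0.009 m and z of core_c in the frame of pocket_1 below 0.003 m) or (horizontal distance between core_c and pocket_2 below 0.009 m and z of core_c in the frame of pocket_2 below 0.003 m) or (horizontal distance between core_c and pocket_3 below 0.009 m and z of core_c in the frame of pocket_3 below 0.003 m)) and ((horizontal distance between core_d and pocket_0 below 0.009 m and z of core_d in the frame of pocket_0 below 0.003 m) or (horizontal distance between core_d and pocket_1 below 0.009 m and z of core_d in the frame of pocket_1 below 0.003 m) or (horizontal distance between core_d and pocket_2 below 0.009 m and z of core_d in the frame of pocket_2 below 0.003 m) or (horizontal distance between core_d and pocket_3 below 0.009 m and z of core_d in the frame of pocket_3 below 0.003 m)) and value of joint selector_turn above 0.93 rad and value of joint selector_lift below 0.0025 m and value of joint isolator above 1.08 rad); the robot touches nothing.
It fails at once if the tub of offcuts is tipped over (angle between cup_offcuts's own z axis and vertical above 0.5 rad).
Of core_a, core_b, core_c, core_d only 3 to 4 are there at a start; the rules pass over those that are not, and their reading is None.
At some moment in a run one of core_a, core_b, core_c, core_d may be knocked a few centimetres aside while the robot is not near it.
Once in a run the grip may slacken for a moment while it holds something.
It also fails if it takes over 200 s, if anything falls off the work surface, if the arm or the gripper's body presses on something with over 40 N, if the wrist force passes 120 N, or if a joint passes its speed limit or range.

## Working session

There is one attempt and no reset: what is moved stays moved. The work goes in short steps, Python scripts to look and compute and a tool call to move; the robot and the scene stay as the last step left them, time stands still between calls to the robot, and variables do not carry over. Pictures are saved under pics/ and viewed, about 12 in all and at most 16, crops included, and the job is handed in when it is done.

Besides the shell and the picture viewer there is one more tool, called after "Emit:" in YAML: its name, and indented under it one key for each argument. arm_command: Moves the arm, as the interface text tells. Scaled input: -1 to 1 covers 200 mm each way for a shift and 60 degrees each way for a turn. Its arguments: {"type":"object","properties":{"commands":{"type":"array","items":{"type":"array","items":{"type":"number"}}},"squeeze":{"type":"number"}},"required":["commands"]}

```bash
ls; mkdir -p pics; cat > h.py <<'E'
import numpy as np, cv2
from station import bot, imaging, hand_in
from scipy.spatial.transform import Rotation as R
def world(c):
    z=c["z_map"]; K=np.array(c["mtx"]); v,u=np.indices(z.shape)
    P=np.stack([(u-K[0,2])/K[0,0]*z,(v-K[1,2])/K[1,1]*z,z],-1)
    return P@np.array(c["rotation"]).T+np.array(c["position"])
def rot(c):
    r=np.array(c["rotation"]); return r
def onplane(c,u,v,h):
    K=np.array(c["mtx"]); d=np.array(c["rotation"])@np.array([(u-K[0,2])/K[0,0],(v-K[1,2])/K[1,1],1.])
    p=np.array(c["position"]); return p+d*(h-p[2])/d[2]
E
python3 - <<'E'
from h import *
s=bot.state(); print({k:np.round(v,3).tolist() for k,v in s.items()})
for n in("top","scene"):
    c=imaging.capture(n); cv2.imwrite(f"pics/{n}0.png",c["color"]); print(n,c["mtx"],c["position"],c["rotation"],(c["z_map"]>0).mean())
    np.savez(f"{n}0.npz",**c)
E
```

```text
pics
{'time': 0.0, 'qpos': [0.978, 0.105, 0.096, 1.564, 0.0, 1.353], 'dq': [0.001, 0.001, -0.0, 0.001, -0.001, -0.0], 'tau': [0.0, -55.693, 50.365, 0.017, -0.0, -0.0], 'tcp_pos': [0.22, 0.558, 0.404], 'orientation': [-3.14, -0.0, 2.767], 'ft_force': [-0.264, -1.234, 0.38], 'ft_torque': [-0.054, -0.03, 0.022], 'width': 1.003}
top [[398.5788805    0.         325.45845587]
 [  0.         398.5788805  200.1162729 ]
 [  0.           0.           1.        ]] [0.40848944 0.07751091 1.08097307] [-3.00807542  0.00371975 -1.59276822] 0.9960234375
scene [[440.52095516   0.         309.45746469]
 [  0.         440.52095516 202.11733473]
 [  0.           0.           1.        ]] [ 0.21440103 -0.5698371   0.86206548] [-2.4098193   0.01567066 -0.46931806] 0.99591015625
```

View pics/top0.png

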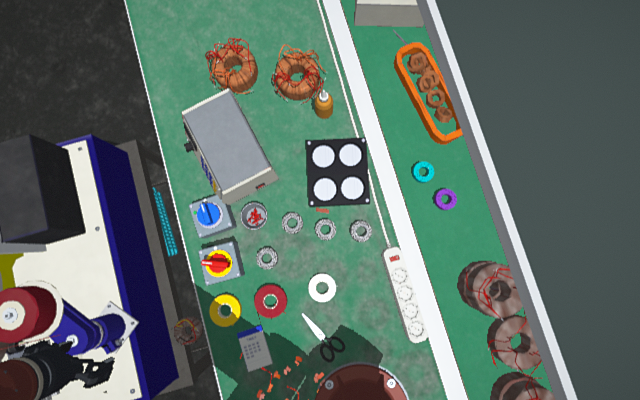

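View pics/scene0.png

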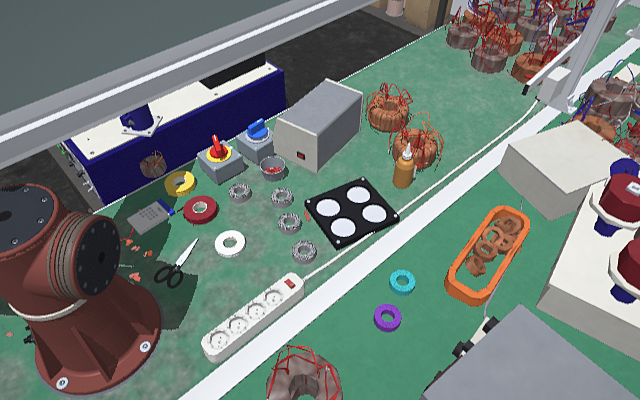

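```bash
sed -i 's/np.array(c\["rotation"\])/R.from_euler("xyz",c["rotation"]).as_matrix()/g' h.py
python3 - <<'E'
from h import *
C={n:dict(np.load(n+"0.npz")) for n in("top","scene")}
for n,c in C.items():
    P=world(c);z=P[...,2];hsv=cv2.cvtColor(c["color"],cv2.COLOR_BGR2HSV);H,S,V=[hsv[...,i].astype(int) for i in range(3)]
    reg=(P[...,0]>.3)&(P[...,0]<.85)&(P[...,1]>-.05)&(P[...,1]<.5)
    def blobs(name,m,amin=60):
        k,l,st,ce=cv2.connectedComponentsWithStats((m&reg).astype(np.uint8))
        for i in range(1,k):
            if st[i,4]>amin:
                q=P[l==i];r=cv2.minAreaRect(q[:,:2].astype(np.float32)*1000)
                print(n,name,st[i,4],ce[i].round(),"med",np.median(q,0).round(4),"rect",np.round(r[0],1),np.round(r[1],0),round(r[2],1))
    blobs("core",(z>.014)&(z<.026)&(S<60)&(V<235),80)
    blobs("nest",(z>.015)&(z<.03)&(V<60),400)
    blobs("floor",(z>.005)&(z<.02)&(V>180)&(S<40),100)
    blobs("plate/box",(z>.05)&(z<.066),300)
    blobs("red",(z>.07)&((H<8)|(H>172))&(S>120),40)
    blobs("blue",(z>.07)&(z<.12)&(H>95)&(H<125)&(S>120),40)
    blobs("bars",(z>.095)&(z<.112),30)
    blobs("tub",(z>.03)&(z<.05),80)
E
```

```text
top core 2194 [338. 172.] med [0.6271 0.0433 0.0223] rect [628.7  44. ] [183. 165.] 1.7
top core 260 [292. 223.] med [0.4918 0.169  0.0208] rect [491.5 168.8] [53. 53.] 44.0
top core 258 [325. 230.] med [0.4714 0.0808 0.021 ] rect [471.   81.3] [53. 53.] 88.6
top core 261 [361. 231.] med [ 0.4658 -0.0148  0.0207] rect [466.2 -14.2] [53. 53.] 87.5
top core 273 [267. 258.] med [0.4001 0.2364 0.0208] rect [399.8 236.6] [55. 53.] 62.7
top nest 1956 [336. 170.] med [0.6306 0.0461 0.0226] rect [628.9  44.9] [182. 163.] 1.7
top floor 367 [350. 155.] med [0.6768 0.0085 0.0129] rect [677.    8.1] [58. 58.] 42.6
top floor 370 [323. 156.] med [0.6743 0.0824 0.0133] rect [674.6  82.5] [55. 58.] 88.8
top floor 383 [352. 188.] med [0.584  0.006  0.0132] rect [585.1   6.9] [57. 59.] 87.9
top floor 386 [325. 189.] med [0.5825 0.0794 0.013 ] rect [582.9  79. ] [58. 59.] 45.9
top floor 378 [322. 285.] med [0.3289 0.092  0.0126] rect [328.1  91.3] [55. 71.] 0.8
top plate/box 891 [215. 214.] med [0.5129 0.3625 0.0608] rect [539.4 306.8] [ 98. 242.] 18.7
top plate/box 935 [220. 263.] med [0.3879 0.3428 0
[... 2426 characters left out ...]
ne bars 432 [318. 132.] med [0.6214 0.2601 0.1038] rect [679.4 257.7] [124. 273.] 86.1
scene bars 96 [256. 125.] med [0.5109 0.3703 0.1028] rect [511.8 372.4] [52. 20.] 22.0
scene bars 101 [216. 144.] med [0.3886 0.3447 0.102 ] rect [389.1 347.8] [66. 14.] 82.7
scene bars 59 [406. 156.] med [0.8006 0.0689 0.1047] rect [802.7  72.4] [18. 23.] 28.2
scene tub 636 [298. 150.] med [0.5834 0.285  0.0399] rect [617.3 280.3] [155. 374.] 75.5
scene tub 232 [222. 168.] med [0.3787 0.3082 0.0398] rect [372.5 321.2] [ 66. 126.] 59.2
scene tub 157 [272. 165.] med [0.5097 0.2733 0.0364] rect [509.1 265.4] [70. 72.] 10.7
scene tub 116 [404. 176.] med [0.7924 0.0592 0.0399] rect [805.7  63.3] [34. 57.] 65.2
```

Emit:
arm_command:
  commands:
    - [0.85,-1,0,0,0,1,0]
    - [0.85,-1,0,0,0,1,0]
    - [0.85,-1,0,0,0,1,0]
    - [0.85,-1,0,0,0,1,0]
    - [0.85,-1,0,0,0,1,0]
    - [0.85,-1,0,0,0,1,0]
    - [0.85,-1,0,0,0,1,0]
    - [0.85,-1,0,0,0,1,0]
  squeeze: 60

```text
time: 0.9
tcp_pos: [0.3904, 0.3573, 0.4043]
orientation: [3.141, -0.001, -2.466]
ft_force: [0.6, -0.2, 0.5]
width: 0.499
```

Emit:
arm_command:
  commands:
    - [0,-0.04,-0.2,0,0,0.735,0]
    - [0,-0.04,-0.2,0,0,0.735,0]
    - [0,-0.04,-0.2,0,0,0.735,0]
    - [0,-0.04,-0.2,0,0,0.735,0]
    - [0,-0.04,-0.2,0,0,0.735,0]
    - [0,-0.04,-0.2,0,0,0.735,0]
    - [0,-0.04,-0.2,0,0,0.735,0]
    - [0,-0.04,-0.2,0,0,0.735,0]

```text
time: 1.7
tcp_pos: [0.3896, 0.3504, 0.3646]
orientation: [3.141, -0.0, -1.703]
ft_force: [0.3, -0.5, -0.0]
width: 0.5
```

```bash
cat >> h.py <<'E'
def wristcap(name):
    s=bot.state(); c=imaging.capture("wrist"); cv2.imwrite(f"pics/{name}.png",c["color"])
    z=c["z_map"].astype(float);K=np.array(c["mtx"]);v,u=np.indices(z.shape)
    x=(u-K[0,2])/K[0,0];y=(v-K[1,2])/K[1,1];th=np.hypot(x,y);t=np.tan(th)/np.maximum(th,1e-9)
    P=np.stack([x*t*z,y*t*z,z],-1);M=np.array(c["mount"]);P=P@M[:3,:3].T+M[:3,3]
    P=P@R.from_euler("xyz",s["orientation"]).as_matrix().T+np.array(s["tcp_pos"]);P[z<=0]=np.nan
    return s,c,P
def blobs(P,m,amin=60):
    k,l,st,ce=cv2.connectedComponentsWithStats(m.astype(np.uint8))
    for i in range(1,k):
        if st[i,4]>amin:
            q=P[l==i];r=cv2.minAreaRect(q[:,:2].astype(np.float32)*1000)
            print(st[i,4],ce[i].round(),"z",np.median(q[:,2]).round(4),"rect",np.round(r[0],1),np.round(r[1],0),round(r[2],1))
E
python3 - <<'E'
from h import *
s,c,P=wristcap("w1"); print(s["tcp_pos"],s["orientation"],s["width"],s["time"],c["mtx"],c["mount"])
z=P[...,2];print(np.nanpercentile(z,[5,50,95]))
print("bars");blobs(P,(z>.096)&(z<.112))
print("core");blobs(P,(z>.014)&(z<.027)&(P[...,1]<.3))
print("box");blobs(P,(z>.05)&(z<.066),200)
E
```

```text
[0.38961072 0.35035692 0.36458609] [ 3.14127657e+00 -1.14157273e-04 -1.70281466e+00] 0.5001687732945326 1.7 [[309.70691629   0.         315.03045707]
 [  0.         309.70691629 199.94615084]
 [  0.           0.           1.        ]] [[ 1.81276943e-03 -9.51790867e-01 -3.06742332e-01  7.78811025e-02]
 [ 9.99998292e-01  1.83583597e-03  2.13320505e-04  2.39454576e-04]
 [ 3.60092098e-04 -3.06742195e-01  9.51792570e-01  3.12183067e-02]
 [ 0.00000000e+00  0.00000000e+00  0.00000000e+00  1.00000000e+00]]
[-7.60233296e-01  5.50276746e-04  2.79090841e-01]
bars
2254 [ 95. 183.] z 0.1038 rect [620.9 346. ] [260. 121.] 62.4
1471 [313. 202.] z 0.1027 rect [390.7 350.5] [64. 15.] 82.0
794 [183. 246.] z 0.1043 rect [512.7 375.5] [52. 14.] 20.1
123 [444. 386.] z 0.1041 rect [261.1 612. ] [21.  5.] 48.5
core
2217 [86. 20.] z 0.0212 rect [642.4 117.7] [ 78. 200.] 66.8
1508 [196.  28.] z 0.0194 rect [491.8 169. ] [56. 56.] 27.3
4164 [395.  52.] z 0.0192 rect [289.2 227.8] [84. 84.] 46.3
219 [15. 49.] z 0.0206 rect [802.4  87.4] [59. 34.] 50.9
1801 [290.  71.] z 0.0195 rect [399.1 237. ] [55. 55.] 29.1
335 [  3. 104.] z 0.0199 rect [843.9 163.1] [106.  37.] 78.1
479 [130. 122.] z 0.0205 rect [589.  251.6] [  3. 108.] 26.9
519 [176. 122.] z 0.0209 rect [519.1 267.1] [61. 46.] 83.3
109 [192. 118.] z 0.0175 rect [510.3 266.7] [11. 20.] 13.3
80 [203. 117.] z 0.0177 rect [497.3 267.2] [ 7. 21.] 41.0
box
6042 [184. 207.] z 0.0597 rect [557.  362.5] [258. 216.] 69.7
6483 [314. 182.] z 0.0598 rect [390.7 350.8] [93. 92.] 13.8
260 [570. 373.] z 0.0548 rect [-65.8 799.5] [ 44. 159.] 73.1
```

View pics/w1.png

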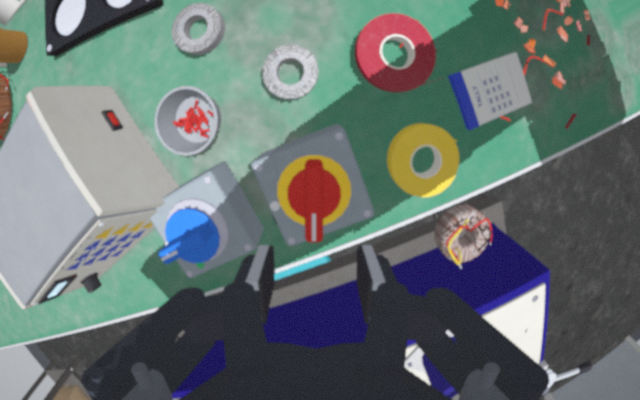

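Emit:
arm_command:
  commands:
    - [0.005,0,-0.25,0,0,0,0]
    - [0.005,0,-0.45,0,0,0,0]
    - [0.005,0,-0.555,0,0,0,0]
    - [0.005,0,-0.555,0,0,0,0]
    - [0.005,0,-0.555,0,0,0,-1]
    - [0.005,0,-0.555,0,0,0,-1]
    - [0.005,0,-0.555,0,0,0,-1]
    - [0.005,0,-0.555,0,0,0,-1]

```text
time: 2.55
tcp_pos: [0.3909, 0.3508, 0.2559]
orientation: [-3.14, 0.002, -1.7]
ft_force: [-5.0, -0.5, 6.9]
width: 0.16
```

Emit:
arm_command:
  commands:
    - [0,0,0,0,0,-0.14,-1]
    - [0,0,0,0,0,-0.28,-1]
    - [0,0,0,0,0,-0.42,-1]
    - [0,0,0,0,0,-0.56,-1]
    - [0,0,0,0,0,-0.7,-1]
    - [0,0,0,0,0,-0.84,-1]
    - [0,0,0,0,0,-1,-1]
    - [0,0,0,0,0,-1,-1]

```text
time: 3.35
tcp_pos: [0.391, 0.3506, 0.256]
orientation: [3.142, 0.002, -2.752]
ft_force: [-4.8, -2.2, 3.9]
width: 0.163
```

Emit:
arm_command:
  commands:
    - [0,0,0,0,0,-0.13,-1]
    - [0,0,0,0,0,-0.13,-1]
    - [0,0,0,0,0,-0.13,-0.2]
    - [0,0,0,0,0,-0.13,-0.2]
    - [0,0,0.2,0,0,-0.13,-0.2]
    - [0,0,0.4,0,0,-0.13,0]

```text
time: 3.95
tcp_pos: [0.3903, 0.3501, 0.3341]
orientation: [-3.141, -0.002, -2.883]
ft_force: [0.6, 1.0, 0.4]
width: 0.498
```

Emit:
arm_command:
  commands:
    - [0.045,-0.57,0,0,0,1,0.8]
    - [0.045,-0.57,0,0,0,1,0.8]
    - [0.045,-0.57,0,0,0,1,0.8]
    - [0.045,-0.57,0,0,0,1,0.8]
    - [0.045,-0.57,0,0,0,1,0.8]
    - [0.045,-0.57,0,0,0,1,0.8]
    - [0.045,-0.57,0,0,0,1,0.8]
    - [0.045,-0.57,0,0,0,1,0.8]

```text
time: 4.75
tcp_pos: [0.3999, 0.2363, 0.3342]
orientation: [-3.141, 0.001, -1.83]
ft_force: [-0.6, 0.4, -0.3]
width: 0.898
```

Emit:
arm_command:
  commands:
    - [0,0,-0.2,0,0,0.253,0.8]
    - [0,0,-0.2,0,0,0.253,0.8]
    - [0,0,-0.2,0,0,0.253,0.8]
    - [0,0,-0.2,0,0,0.253,0.8]

```text
time: 5.15
tcp_pos: [0.4, 0.2364, 0.2946]
orientation: [-3.14, 0.0, -1.574]
ft_force: [-0.1, -0.0, -0.3]
width: 0.895
```

```bash
cat > look.py <<'E'
from h import *
import sys
s,c,P=wristcap(sys.argv[1]); print(s["tcp_pos"],s["orientation"],s["width"],s["time"])
z=P[...,2]; hsv=cv2.cvtColor(c["color"],cv2.COLOR_BGR2HSV);S,V=hsv[...,1].astype(int),hsv[...,2].astype(int)
reg=(P[...,0]>.3)&(P[...,0]<.8)&(P[...,1]>-.1)&(P[...,1]<.45)
print("bars");blobs(P,(z>.096)&(z<.112)&reg)
print("core bench");blobs(P,(z>.013)&(z<.026)&(S<70)&reg,200)
print("core in nest");blobs(P,(z>.0275)&(z<.037)&(S<70)&reg,200)
print("floor");blobs(P,(z>.009)&(z<.0145)&(S<40)&(V>150)&reg,300)
E
python3 look.py w2
```

```text
[0.39998757 0.2364326  0.29456599] [-3.14031818e+00  3.32682379e-04 -1.57406981e+00] 0.895231048307738 5.15
bars
2298 [ 71. 256.] z 0.1043 rect [586.3 256.5] [  5. 121.] 27.1
614 [182. 380.] z 0.1041 rect [514.5 375.6] [48. 15.] 20.0
core bench
7126 [86. 48.] z 0.0213 rect [628.   63.3] [185. 126.] 1.5
1908 [225.  23.] z 0.0194 rect [473.5  88.4] [42. 56.] 81.6
2687 [205. 119.] z 0.0196 rect [491.3 168.6] [56. 56.] 87.2
2694 [316. 197.] z 0.0196 rect [399.5 236.4] [56. 56.] 29.0
1259 [135. 233.] z 0.0197 rect [577.8 272.8] [ 18. 156.] 33.2
219 [211. 212.] z 0.0199 rect [493.3 250.2] [17. 52.] 45.0
771 [182. 245.] z 0.0196 rect [518.7 275.5] [40. 61.] 43.6
683 [316. 272.] z 0.02 rect [400.4 306.8] [90.  5.] 12.4
324 [250. 321.] z 0.0197 rect [466.5 370.8] [ 2. 70.] 19.1
core in nest
977 [127. 237.] z 0.0323 rect [578.7 271.4] [  7. 154.] 28.9
575 [171. 249.] z 0.0323 rect [526.3 273.7] [32. 64.] 21.6
573 [315. 280.] z 0.0325 rect [400.8 307. ] [91.  5.] 12.7
240 [247. 328.] z 0.0321 rect [467.4 367.9] [ 2. 64.] 18.7
floor
393 [50.  8.] z 0.0119 rect [686.1  24.1] [22. 56.] 71.1
2987 [402.  34.] z 0.0115 rect [328.1  95.9] [56. 66.] 0.2
2291 [117.  34.] z 0.012 rect [583.5  79. ] [60. 59.] 75.8
1358 [52. 56.] z 0.012 rect [677.1  81. ] [60. 58.] 79.2
```

View pics/w2.png

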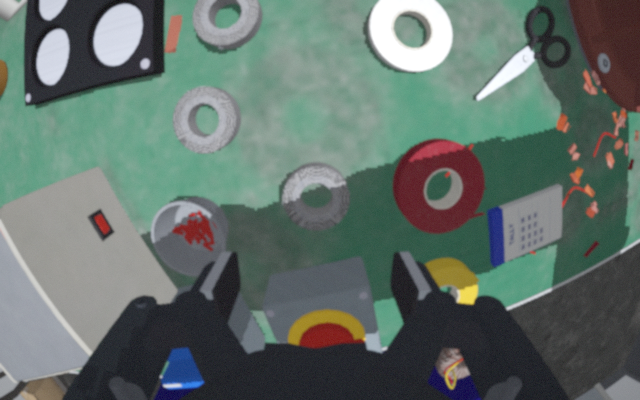

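Emit:
arm_command:
  commands:
    - [0,0,-0.25,0,0,0,0.8]
    - [0,0,-0.5,0,0,0,0.8]
    - [0,0,-0.583,0,0,0,0.8]
    - [0,0,-0.583,0,0,0,0.8]
    - [0,0,-0.583,0,0,0,-1]
    - [0,0,-0.583,0,0,0,-1]
    - [0,0,-0.583,0,0,0,-1]

```text
time: 5.9
tcp_pos: [0.4009, 0.2367, 0.1799]
orientation: [-3.138, 0.001, -1.571]
ft_force: [-2.6, -0.9, 6.3]
width: 0.62
```

```bash
cat > tops.py <<'E'
from h import *
import sys
for n in("top","scene"):
    c=imaging.capture(n);P=world(c);z=P[...,2];cv2.imwrite(f"pics/{sys.argv[1]}_{n}.png",c["color"])
    hsv=cv2.cvtColor(c["color"],cv2.COLOR_BGR2HSV);H,S,V=[hsv[...,i].astype(int) for i in range(3)]
    reg=(P[...,0]>.3)&(P[...,0]<.8)&(P[...,1]>-.1)&(P[...,1]<.45)
    print(n,"red");blobs(P,(z>.094)&(z<.112)&((H<8)|(H>172))&(S>120)&reg,25)
    print("blue");blobs(P,(z>.094)&(z<.128)&(H>95)&(H<125)&(S>100)&reg,25)
    print("core");blobs(P,(z>.014)&(z<.026)&(S<60)&(V<235)&reg,80)
    print("nestcore");blobs(P,(z>.0275)&(z<.039)&(S<60)&(V>70)&reg&(P[...,1]<.16),80)
E
python3 tops.py t1
```

```text
top red
blue
125 [206. 214.] z 0.105 rect [512.6 376.1] [50. 15.] 20.5
core
2220 [338. 171.] z 0.0224 rect [628.5  43.9] [182. 164.] 1.5
264 [292. 223.] z 0.0205 rect [491.5 168.8] [53. 53.] 44.6
260 [325. 230.] z 0.0205 rect [471.   81.3] [53. 53.] 88.7
260 [361. 231.] z 0.0206 rect [466.2 -14.2] [53. 53.] 88.8
nestcore
scene red
53 [210. 147.] z 0.1014 rect [369.4 343.6] [24. 18.] 4.0
blue
95 [255. 125.] z 0.1022 rect [511.2 371.8] [51. 16.] 15.1
core
288 [307. 156.] z 0.0201 rect [637.8 259. ] [126. 297.] 80.3
84 [272. 164.] z 0.0204 rect [517.3 284.3] [26. 59.] 66.2
2107 [351. 212.] z 0.0209 rect [626.9  42.2] [184. 169.] 1.7
250 [240. 191.] z 0.0192 rect [402.6 231.3] [57. 62.] 52.2
238 [281. 196.] z 0.0192 rect [489.4 166.1] [58. 53.] 65.0
271 [289. 222.] z 0.0192 rect [470.7  77.6] [57. 55.] 48.4
318 [303. 251.] z 0.0193 rect [463.4 -17.6] [55. 57.] 6.6
nestcore
```

Emit:
arm_command:
  commands:
    - [0,0,0.2,0,0,0,-1]
    - [0,0,0.4,0,0,0,-1]
    - [0.2,-0.17,0.4,0,0,0,-1]
    - [0.4,-0.35,0.4,0,0,0,-1]
    - [0.6,-0.52,0.4,0,0,0,-1]
    - [0.8,-0.7,0.4,0,0,0,-1]
    - [0.908,-0.787,0.4,0,0,0,-1]
    - [0.908,-0.787,0.4,0,0,0,-1]
    - [0.908,-0.787,0.4,0,0,0,-1]

```text
time: 6.9
tcp_pos: [0.5819, 0.0782, 0.258]
orientation: [-3.141, 0.0, -1.573]
ft_force: [-0.5, 0.4, -2.0]
width: 0.613
```

```bash
python3 tops.py t2; python3 look.py w3|tail -8
```

```text
top red
153 [215. 264.] z 0.1035 rect [391.1 351.6] [63. 16.] 12.9
blue
123 [206. 215.] z 0.1046 rect [512.4 375.9] [51. 14.] 18.8
core
451 [364. 176.] z 0.0225 rect [629.2 -25.5] [ 32. 182.] 87.8
140 [366. 231.] z 0.0206 rect [466.9 -26.5] [54. 29.] 4.6
nestcore
scene red
124 [215. 145.] z 0.1015 rect [388.5 346.4] [63. 18.] 11.6
blue
91 [255. 125.] z 0.1023 rect [510.9 372.4] [51. 17.] 20.0
core
185 [269. 156.] z 0.0205 rect [518.  324.1] [ 50. 190.] 54.4
84 [272. 164.] z 0.0209 rect [516.8 283.3] [28. 58.] 66.3
128 [223. 174.] z 0.0192 rect [374. 320.] [ 59. 122.] 60.6
2005 [352. 213.] z 0.0209 rect [627.2  41. ] [186. 168.] 1.2
239 [281. 196.] z 0.0193 rect [489.8 166.8] [57. 53.] 63.3
273 [289. 222.] z 0.019 rect [470.7  77.9] [55. 56.] 21.0
317 [303. 251.] z 0.0194 rect [463.2 -17.6] [57. 55.] 50.3
nestcore
255 [199. 375.] z 0.0322 rect [698.4 249.1] [64.  3.] 27.5
floor
1399 [384.  21.] z 0.0104 rect [535.  -60.8] [177.   8.] 13.2
6024 [311. 108.] z 0.012 rect [583.5   5. ] [60. 60.] 0.5
4739 [187. 116.] z 0.012 rect [675.6   7.6] [60. 60.] 61.1
1871 [322. 189.] z 0.012 rect [575.6  62.5] [25. 59.] 70.1
2813 [193. 203.] z 0.0121 rect [677.4  72.4] [60. 40.] 21.7
1533 [570. 219.] z 0.0115 rect [328.3  91.9] [73. 56.] 90.0
```

View pics/w3.png

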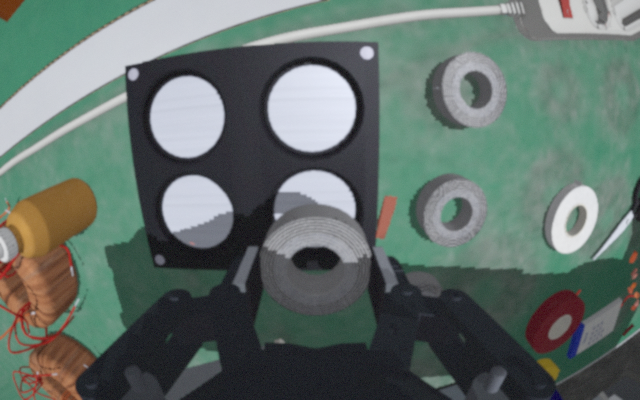

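Emit:
arm_command:
  commands:
    - [0.002,0.004,-0.2,0,0,0,-1]
    - [0.002,0.004,-0.3,0,0,0,-1]
    - [0.002,0.004,-0.325,0,0,0,-1]
    - [0.002,0.004,-0.325,0,0,0,-1]
    - [0.002,0.004,-0.325,0,0,0,0.7]
    - [0.002,0.004,-0.325,0,0,0,0.7]
    - [0.002,0.004,-0.325,0,0,0,0.7]

```text
time: 7.75
tcp_pos: [0.5819, 0.08, 0.1929]
orientation: [-3.14, -0.0, -1.57]
ft_force: [-0.3, -0.1, 0.2]
width: 0.85
```

Emit:
arm_command:
  commands:
    - [0,0,0.2,0,0,0,0.8]
    - [0,0,0.5,0,0,0,0.8]
    - [-0.25,0.22,0.5,0,0,0,0.8]
    - [-0.45,0.44,0.5,0,0,0,0.8]
    - [-0.45,0.44,0.5,0,0,0,0.8]
    - [-0.45,0.44,0.5,0,0,0,0.8]

```text
time: 8.35
tcp_pos: [0.4898, 0.1699, 0.2929]
orientation: [-3.141, 0.001, -1.567]
ft_force: [-0.2, -0.4, -0.4]
width: 0.902
```

```bash
python3 look.py w4; python3 tops.py t3 | grep -A3 nestcore
```

```text
[0.48980782 0.16993865 0.29290883] [-3.14103654e+00  6.09725574e-04 -1.56738573e+00] 0.9023387719469459 8.35
bars
840 [104. 303.] z 0.1034 rect [704.  250.8] [210.  25.] 21.0
79 [187. 353.] z 0.1097 rect [583.6 262.2] [ 3. 18.] 24.4
core bench
14873 [165.  80.] z 0.0215 rect [629.   45.6] [184. 160.] 1.5
305 [348.   3.] z 0.019 rect [465.2   9.4] [38.  8.] 1.6
3020 [338.  88.] z 0.0195 rect [472.   79.5] [56. 55.] 6.2
242 [230.  94.] z 0.0193 rect [560.6  82.8] [50. 15.] 84.4
232 [190.  92.] z 0.0192 rect [588.6  79.4] [29. 14.] 79.5
2713 [313. 196.] z 0.0196 rect [491.7 168.4] [55. 56.] 5.8
312 [191. 251.] z 0.0197 rect [604.4 221. ] [ 2. 39.] 26.9
229 [126. 266.] z 0.0206 rect [707.6 253.9] [200.   2.] 27.1
279 [296. 273.] z 0.0197 rect [508.3 243.6] [17. 55.] 84.1
737 [291. 313.] z 0.0197 rect [511.8 280.6] [36. 61.] 84.5
321 [248. 328.] z 0.0198 rect [557.9 311.7] [ 3. 59.] 27.0
381 [379. 330.] z 0.0194 rect [421.5 311.4] [50.  5.] 17.6
295 [305. 339.] z 0.0187 rect [505.2 326.4] [18. 54.] 89.5
core in nest
2896 [198.  93.] z 0.0316 rect [581.1  80.6] [56. 56.] 20.5
253 [186. 257.] z 0.0323 rect [604.6 220.8] [ 3. 39.] 27.2
205 [120. 271.] z 0.0321 rect [709.9 255. ] [201.   1.] 27.1
609 [290. 322.] z 0.0323 rect [512.1 279.5] [42. 64.] 82.3
229 [243. 333.] z 0.0319 rect [559.4 309.1] [ 3. 54.] 26.0
209 [379. 338.] z 0.0317 rect [425.  312.4] [40.  3.] 14.8
floor
2211 [114.  28.] z 0.012 rect [677.5   8.3] [58. 59.] 75.9
2239 [202.  17.] z 0.0119 rect [585.6  16.4] [38. 61.] 81.7
2451 [116. 105.] z 0.0121 rect [675.1  82. ] [59. 61.] 1.5
2529 [495. 115.] z 0.0115 rect [328.2  91.8] [72. 56.] 89.9
588 [201.  94.] z 0.0121 rect [584.6  81.5] [25. 22.] 88.2
nestcore
260 [324. 189.] z 0.0324 rect [579.7  81.6] [53. 54.] 88.4
scene red
123 [216. 144.] z 0.1009 rect [389.  344.8] [63. 17.] 5.8
--
nestcore
234 [327. 203.] z 0.031 rect [579.3  77.5] [58. 53.] 62.4
```

Emit:
arm_command:
  commands:
    - [0.01,-0.008,-0.25,0,0,0,0.8]
    - [0.01,-0.008,-0.5,0,0,0,0.8]
    - [0.01,-0.008,-0.575,0,0,0,0.8]
    - [0.01,-0.008,-0.575,0,0,0,0.8]
    - [0.01,-0.008,-0.575,0,0,0,-1]
    - [0.01,-0.008,-0.575,0,0,0,-1]
    - [0.01,-0.008,-0.575,0,0,0,-1]

```text
time: 9.2
tcp_pos: [0.4951, 0.1662, 0.1804]
orientation: [-3.138, 0.0, -1.571]
ft_force: [-1.9, -1.8, 5.8]
width: 0.616
```

Emit:
arm_command:
  commands:
    - [0,0,0.2,0,0,0,-1]
    - [0,0,0.4,0,0,0,-1]
    - [0.2,-0.1,0.4,0,0,0,-1]
    - [0.4,-0.2,0.4,0,0,0,-1]
    - [0.6,-0.3,0.4,0,0,0,-1]
    - [0.8,-0.4,0.4,0,0,0,-1]
    - [0.914,-0.432,0.4,0,0,0,-1]
    - [0.914,-0.432,0.4,0,0,0,-1]
    - [0.914,-0.432,0.4,0,0,0,-1]

```text
time: 10.1
tcp_pos: [0.6769, 0.0796, 0.2584]
orientation: [-3.141, 0.0, -1.571]
ft_force: [-1.2, 0.0, -3.0]
width: 0.616
```

```bash
cat > held.py <<'E'
from h import *
import sys
s,c,P=wristcap(sys.argv[1]); p=s["tcp_pos"]; z=P[...,2]; print(p,s["orientation"][2],s["width"])
d=np.hypot(P[...,0]-p[0],P[...,1]-p[1]); t=p[2]-.1785+.0185
blobs(P,(abs(z-t)<.006)&(d<.06)&(cv2.cvtColor(c["color"],cv2.COLOR_BGR2HSV)[...,2]>60),100)
E
python3 held.py w5
```

```text
[0.67690933 0.07957302 0.25839514] -1.5710199227074748 0.6155579241866109
6952 [315. 267.] z 0.0975 rect [676.8  81.6] [57. 53.] 89.5
139 [250. 253.] z 0.0992 rect [709.3  70.6] [11.  3.] 29.8
152 [380. 254.] z 0.0993 rect [644.8  70.2] [3. 9.] 59.9
```

Emit:
arm_command:
  commands:
    - [-0.011,0.002,-0.2,0,0,0,-1]
    - [-0.011,0.002,-0.3,0,0,0,-1]
    - [-0.011,0.002,-0.325,0,0,0,-1]
    - [-0.011,0.002,-0.325,0,0,0,-1]
    - [-0.011,0.002,-0.325,0,0,0,0.7]
    - [-0.011,0.002,-0.325,0,0,0,0.7]
    - [-0.011,0.002,-0.325,0,0,0,0.7]

```text
time: 10.85
tcp_pos: [0.6745, 0.0803, 0.1931]
orientation: [-3.14, -0.0, -1.57]
ft_force: [-0.1, 0.5, 0.3]
width: 0.85
```

Emit:
arm_command:
  commands:
    - [0,0,0.2,0,0,0,0.8]
    - [0,0,0.5,0,0,0,0.8]
    - [-0.25,0,0.5,0,0,0,0.8]
    - [-0.5,0,0.5,0,0,0,0.8]
    - [-0.75,0,0.5,0,0,0,0.8]
    - [-1,0,0.5,0,0,0,0.8]
    - [-1,0,0.5,0,0,0,0.8]

```text
time: 11.55
tcp_pos: [0.4687, 0.081, 0.291]
orientation: [3.138, 0.0, -1.57]
ft_force: [0.4, 0.0, 0.2]
width: 0.902
```

```bash
python3 look.py w6 | grep -v "z 0.032[1-9]"
```

```text
[0.46865513 0.0810034  0.29100244] [ 3.13819536e+00  3.43755004e-04 -1.56984351e+00] 0.9017552801905673 11.55
bars
340 [167. 389.] z 0.1032 rect [598.3 233.2] [ 4. 32.] 26.2
149 [ 61. 385.] z 0.1041 rect [772.2 287.1] [62.  2.] 28.1
core bench
1078 [393.  10.] z 0.0167 rect [392.2 -77.7] [186.  20.] 4.7
3072 [318.  80.] z 0.0196 rect [465.6 -15. ] [55. 56.] 73.3
17407 [153. 151.] z 0.0216 rect [628.5  43.4] [184. 165.] 1.6
2769 [309. 197.] z 0.0196 rect [472.1  79.7] [55. 56.] 0.7
253 [176. 206.] z 0.02 rect [587.8  85.3] [13. 28.] 31.8
230 [ 96. 206.] z 0.0202 rect [682.   86.5] [13. 28.] 21.3
core in nest
2378 [181. 202.] z 0.0317 rect [580.8  80.4] [56. 55.] 4.0
1578 [ 98. 205.] z 0.0317 rect [672.8  83.1] [55. 56.] 8.5
floor
1019 [256.  24.] z 0.0108 rect [525.  -62.6] [148.   8.] 13.4
3505 [179. 111.] z 0.012 rect [583.4   5.2] [60. 61.] 87.9
2138 [ 96. 124.] z 0.0121 rect [677.2   7.9] [60. 58.] 79.8
310 [193. 174.] z 0.0123 rect [572.5  64.3] [26. 59.] 58.0
2431 [465. 207.] z 0.0116 rect [328.   91.2] [56. 73.] 0.1
387 [183. 201.] z 0.0122 rect [585.1  83.8] [21. 20.] 86.9
```

Emit:
arm_command:
  commands:
    - [0.017,-0.006,-0.25,0,0,0,0.8]
    - [0.017,-0.006,-0.5,0,0,0,0.8]
    - [0.017,-0.006,-0.565,0,0,0,0.8]
    - [0.017,-0.006,-0.565,0,0,0,0.8]
    - [0.017,-0.006,-0.565,0,0,0,-1]
    - [0.017,-0.006,-0.565,0,0,0,-1]
    - [0.017,-0.006,-0.565,0,0,0,-1]

```text
time: 12.3
tcp_pos: [0.4791, 0.0789, 0.1824]
orientation: [-3.138, -0.001, -1.571]
ft_force: [-3.6, 0.3, 8.8]
width: 0.614
```

Emit:
arm_command:
  commands:
    - [0,0,0.2,0,0,0,-1]
    - [0,0,0.4,0,0,0,-1]
    - [0.2,-0.13,0.4,0,0,0,-1]
    - [0.4,-0.26,0.4,0,0,0,-1]
    - [0.558,-0.371,0.4,0,0,0,-1]
    - [0.558,-0.371,0.4,0,0,0,-1]
    - [0.558,-0.371,0.4,0,0,0,-1]

```text
time: 13.0
tcp_pos: [0.59, 0.0042, 0.2604]
orientation: [-3.141, -0.0, -1.572]
ft_force: [-0.4, 0.5, -1.7]
width: 0.616
```

```bash
python3 held.py w7
```

```text
[0.59001992 0.0042225  0.26038899] -1.5715521191220332 0.6164072748070758
6563 [315. 263.] z 0.0975 rect [590.    4.9] [57. 53.] 89.6
135 [251. 253.] z 0.1009 rect [621.7  -5.1] [9. 3.] 30.3
183 [382. 254.] z 0.1008 rect [556.5  -4.4] [ 3. 13.] 63.3
```

Emit:
arm_command:
  commands:
    - [-0.032,0.003,-0.1,0,0,0,-1]
    - [-0.032,0.003,-0.25,0,0,0,-1]
    - [-0.032,0.003,-0.326,0,0,0,-1]
    - [-0.032,0.003,-0.326,0,0,0,-1]
    - [-0.032,0.003,-0.326,0,0,0,0.7]
    - [-0.032,0.003,-0.326,0,0,0,0.7]
    - [-0.032,0.003,-0.326,0,0,0,0.7]

```text
time: 13.75
tcp_pos: [0.583, 0.0055, 0.1947]
orientation: [-3.141, -0.0, -1.57]
ft_force: [-0.2, 0.3, -0.3]
width: 0.85
```

Emit:
arm_command:
  commands:
    - [0,0,0.2,0,0,0,0.8]
    - [0,0,0.48,0,0,0,0.8]
    - [-0.25,-0.1,0.48,0,0,0,0.8]
    - [-0.5,-0.1,0.48,0,0,0,0.8]
    - [-0.58,-0.1,0.48,0,0,0,0.8]
    - [-0.58,-0.1,0.48,0,0,0,0.8]
    - [-0.58,-0.1,0.48,0,0,0,0.8]

```text
time: 14.45
tcp_pos: [0.4671, -0.0148, 0.2906]
orientation: [-3.14, -0.0, -1.571]
ft_force: [-0.3, 0.3, 0.1]
width: 0.903
```

```bash
python3 look.py w8 | grep -v "z 0.032[1-9]"
```

```text
[ 0.46706109 -0.01476811  0.29057873] [-3.13985162e+00 -4.77736896e-04 -1.57111031e+00] 0.9030090953254972 14.45
bars
120 [  8. 304.] z 0.1026 rect [797.2  75.6] [ 5. 19.] 0.3
core bench
924 [348. 117.] z 0.0166 rect [445.6 -85. ] [30. 78.] 88.4
2747 [318. 199.] z 0.0197 rect [465.4 -15.3] [56. 56.] 40.6
10084 [152. 224.] z 0.0216 rect [628.3  42.4] [184. 165.] 2.1
258 [179. 231.] z 0.02 rect [588.7  12.7] [13. 28.] 39.1
532 [240. 309.] z 0.0217 rect [544.7  80.4] [85. 22.] 88.2
232 [181. 376.] z 0.0207 rect [644.1 220.8] [76. 18.] 16.2
core in nest
2202 [183. 227.] z 0.0317 rect [581.6   6.6] [56. 56.] 25.1
951 [118. 287.] z 0.0318 rect [676.   78.4] [57. 45.] 34.7
423 [182. 284.] z 0.0318 rect [594.4  65.6] [47. 15.] 41.0
floor
1236 [243. 142.] z 0.0105 rect [543.  -58.9] [191.   8.] 13.1
1646 [109. 218.] z 0.0122 rect [678.4   6.8] [57. 55.] 39.2
760 [458. 278.] z 0.0117 rect [317.   74.1] [38. 57.] 59.2
```

Emit:
arm_command:
  commands:
    - [-0.006,-0.003,-0.25,0,0,0,0.8]
    - [-0.006,-0.003,-0.5,0,0,0,0.8]
    - [-0.006,-0.003,-0.563,0,0,0,0.8]
    - [-0.006,-0.003,-0.563,0,0,0,0.8]
    - [-0.006,-0.003,-0.563,0,0,0,-1]
    - [-0.006,-0.003,-0.563,0,0,0,-1]
    - [-0.006,-0.003,-0.563,0,0,0,-1]

```text
time: 15.2
tcp_pos: [0.467, -0.0156, 0.1805]
orientation: [-3.138, -0.001, -1.571]
ft_force: [-2.4, 0.6, 7.1]
width: 0.616
```

Emit:
arm_command:
  commands:
    - [0,0,0.2,0,0,0,-1]
    - [0,0,0.4,0,0,0,-1]
    - [0.25,0.03,0.4,0,0,0,-1]
    - [0.5,0.06,0.4,0,0,0,-1]
    - [0.75,0.09,0.4,0,0,0,-1]
    - [1,0.116,0.4,0,0,0,-1]
    - [1,0.116,0.4,0,0,0,-1]
    - [1,0.116,0.4,0,0,0,-1]

```text
time: 16.0
tcp_pos: [0.6668, 0.008, 0.2576]
orientation: [3.141, 0.0, -1.57]
ft_force: [0.5, -0.6, -1.4]
width: 0.62
```

```bash
python3 held.py w9
```

```text
[0.66681994 0.00804884 0.25755544] -1.57014244469703 0.620396167657379
6985 [315. 264.] z 0.0965 rect [666.6   8.4] [57. 53.] 89.3
147 [249. 253.] z 0.0978 rect [699.6  -0.9] [11.  3.] 29.4
146 [380. 253.] z 0.0982 rect [634.7  -1.5] [ 3. 10.] 59.9
```

Emit:
arm_command:
  commands:
    - [0.051,-0.001,0,0,0,0,-1]
    - [0.051,-0.001,-0.2,0,0,0,-1]
    - [0.051,-0.001,-0.3,0,0,0,-1]
    - [0.051,-0.001,-0.32,0,0,0,-1]
    - [0.051,-0.001,-0.32,0,0,0,-1]
    - [0.051,-0.001,-0.32,0,0,0,0.7]
    - [0.051,-0.001,-0.32,0,0,0,0.7]
    - [0.051,-0.001,-0.32,0,0,0,0.7]

```text
time: 16.85
tcp_pos: [0.6764, 0.0077, 0.195]
orientation: [-3.139, -0.0, -1.571]
ft_force: [-0.5, -0.0, -0.3]
width: 0.849
```

Emit:
arm_command:
  commands:
    - [0,0,0.2,0,0,0,0.7]
    - [0,0,0.5,0,0,0,0.7]
    - [-0.2,0,0.7,0,0,0,-0.4]
    - [-0.4,0,0.9,0,0,0,-0.4]
    - [-0.65,0.1,0.9,0,0,0,-0.4]
    - [-0.9,0.1,0.9,0,0,0,-0.4]
    - [-1,0.1,0.9,0,0,0,-0.4]
    - [-1,0.1,0.9,0,0,0,-0.4]

```text
time: 17.65
tcp_pos: [0.4724, 0.0286, 0.3744]
orientation: [-3.141, -0.0, -1.57]
ft_force: [0.1, -0.8, 0.6]
width: 0.301
```

```bash
python3 look.py w10 | grep -A8 "core"; python3 tops.py t4
```

```text
core bench
530 [348.  74.] z 0.017 rect [442.4 -84.9] [31. 85.] 87.3
10562 [191. 183.] z 0.0216 rect [628.6  43.3] [184. 165.] 1.6
core in nest
1566 [213. 160.] z 0.0317 rect [582.1   7. ] [55. 55.] 70.0
1194 [140. 164.] z 0.0317 rect [675.6   8.7] [56. 55.] 14.4
1356 [220. 223.] z 0.0317 rect [580.7  80.4] [56. 55.] 66.1
1051 [150. 224.] z 0.0317 rect [672.5  83.5] [56. 55.] 87.2
floor
678 [271.  91.] z 0.0108 rect [527.6 -62.1] [160.   8.] 13.4
336 [214. 159.] z 0.0121 rect [585.1   8.9] [22. 25.] 58.0
1472 [433. 226.] z 0.0116 rect [327.9  91.7] [56. 74.] 0.1
top red
153 [215. 264.] z 0.1034 rect [391.  351.6] [63. 15.] 13.5
blue
122 [206. 214.] z 0.105 rect [512.8 376.2] [51. 14.] 19.0
core
108 [358. 141.] z 0.0227 rect [711.9 -14. ] [50. 25.] 75.9
577 [314. 167.] z 0.0225 rect [628.1  90. ] [179.  71.] 1.6
nestcore
148 [319. 153.] z 0.0328 rect [676.6  92.3] [34. 56.] 69.7
scene red
120 [216. 144.] z 0.1011 rect [389.  344.2] [63. 19.] 7.3
blue
92 [255. 125.] z 0.1027 rect [510.7 372.9] [52. 16.] 21.2
core
134 [332. 155.] z 0.0203 rect [703.7 250.8] [214.  23.] 21.4
133 [223. 174.] z 0.0201 rect [373.2 320.7] [ 64. 124.] 59.0
2153 [351. 213.] z 0.0209 rect [626.1  41.8] [184. 169.] 1.5
nestcore
181 [359. 191.] z 0.0312 rect [672.   79.1] [55. 53.] 30.7
178 [327. 204.] z 0.0311 rect [577.6  77.6] [52. 55.] 51.1
238 [374. 209.] z 0.0311 rect [673.9   6.4] [57. 52.] 58.2
258 [342. 223.] z 0.0313 rect [579.7   4.6] [55. 54.] 46.4
```

View pics/t4_scene.png

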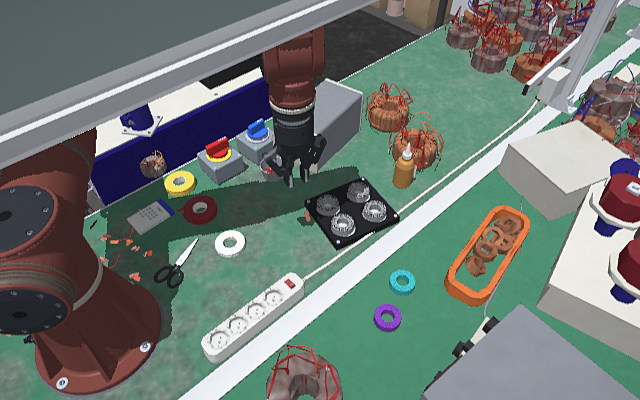

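Emit:
arm_command:
  commands:
    - [0,1,0.1,0,0,-1,-0.35]
    - [0,1,0.1,0,0,-1,-0.35]
    - [0,1,0.1,0,0,-1,-0.35]
    - [0,1,0.1,0,0,-1,-0.35]
    - [0,1,0.1,0,0,-1,-0.35]
    - [0,1,0.1,0,0,-1,-0.35]
    - [0,1,0.1,0,0,-1,-0.35]
    - [0,1,0.1,0,0,-1,-0.35]

```text
time: 18.6
tcp_pos: [0.477, 0.2284, 0.393]
orientation: [3.141, -0.0, -2.623]
ft_force: [0.1, 0.5, -0.4]
width: 0.328
```

Emit:
arm_command:
  commands:
    - [0,0.5,0,0,0,-0.167,-0.35]
    - [0,0.5,0,0,0,-0.167,-0.35]
    - [0.2,0.735,0,0,0,-0.167,-0.35]
    - [0.2,0.735,0,0,0,-0.167,-0.35]
    - [0.2,0.735,-0.2,0,0,-0.167,-0.35]
    - [0.2,0.735,-0.2,0,0,-0.167,-0.35]
    - [0.2,0.735,-0.2,0,0,-0.167,-0.35]

```text
time: 19.3
tcp_pos: [0.516, 0.3747, 0.3524]
orientation: [-3.141, -0.003, -2.793]
ft_force: [1.2, -0.0, 0.8]
width: 0.328
```

```bash
python3 look.py w11 | grep -A6 "bars"
```

```text
bars
1790 [343.  42.] z 0.1026 rect [391.6 351.4] [65. 16.] 13.5
1257 [317. 206.] z 0.1043 rect [512.6 376.2] [51. 14.] 19.8
1403 [199. 240.] z 0.1043 rect [579.7 271.7] [ 33. 151.] 14.3
61 [ 40. 320.] z 0.1018 rect [797.4  78.4] [18.  5.] 87.9
core bench
296 [28. 21.] z 0.0173 rect [436.  -84.3] [33. 84.] 85.4
```

View pics/w11.png

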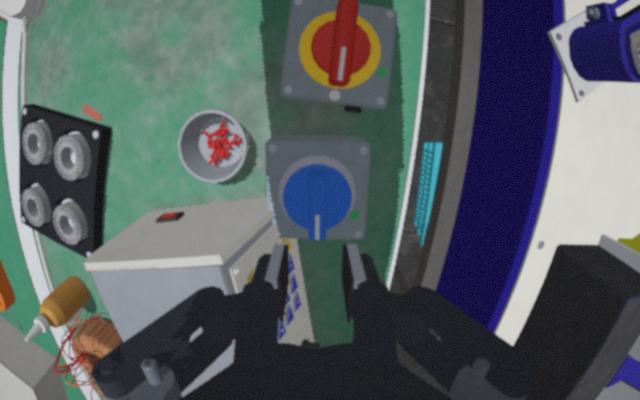

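Emit:
arm_command:
  commands:
    - [0,0,0,0,0,0,-0.35]
    - [0,0,0,0,0,0,-0.35]
    - [0,0,0,0,0,0,-0.35]

```text
time: 19.65
tcp_pos: [0.5161, 0.3747, 0.3547]
orientation: [3.141, 0.002, -2.793]
ft_force: [-0.5, -0.3, -0.1]
width: 0.327
```

Emit:
arm_command:
  commands:
    - [-0.016,0.006,0,0,0,0,-0.35]
    - [-0.016,0.006,-0.2,0,0,0,-0.35]
    - [-0.016,0.006,-0.35,0,0,0,-0.35]
    - [-0.016,0.006,-0.45,0,0,0,-0.35]
    - [-0.016,0.006,-0.483,0,0,0,-0.35]
    - [-0.016,0.006,-0.483,0,0,0,-0.35]
    - [-0.016,0.006,-0.483,0,0,0,-1]
    - [-0.016,0.006,-0.483,0,0,0,-1]
    - [-0.016,0.006,-0.483,0,0,0,-1]
    - [-0.016,0.006,-0.483,0,0,0,-1]
  squeeze: 80

```text
time: 20.65
tcp_pos: [0.5132, 0.3758, 0.2585]
orientation: [-3.141, 0.002, -2.793]
ft_force: [-1.8, -6.4, 7.1]
width: 0.141
```

Emit:
arm_command:
  commands:
    - [0,0,0.03,0,0,0,-1]
    - [0,0,0.055,0,0,0,-1]
    - [0,0,0.055,0,0,0,-1]
    - [0,0,0.055,0,0,0,-1]

```text
time: 21.05
tcp_pos: [0.5132, 0.3758, 0.2677]
orientation: [-3.141, 0.001, -2.793]
ft_force: [4.8, -3.5, -6.7]
width: 0.142
```

Emit:
arm_command:
  commands:
    - [0,0,0,0,0,0.14,-1]
    - [0,0,0,0,0,0.28,-1]
    - [0,0,0,0,0,0.42,-1]
    - [0,0,0,0,0,0.56,-1]
    - [0,0,0,0,0,0.7,-1]
    - [0,0,0,0,0,0.84,-1]
    - [0,0,0,0,0,1,-1]
    - [0,0,0,0,0,1,-1]
    - [0,0,0,0,0,1,-1]

```text
time: 21.95
tcp_pos: [0.5132, 0.3757, 0.2674]
orientation: [-3.141, -0.001, -1.745]
ft_force: [5.7, -4.2, -6.3]
width: 0.144
```

Emit:
arm_command:
  commands:
    - [0,0,-0.03,0,0,0,-1]
    - [0,0,-0.055,0,0,0,-1]
    - [0,0,-0.055,0,0,0,-1]
    - [0,0,-0.055,0,0,0,-1]

```text
time: 22.35
tcp_pos: [0.5131, 0.3757, 0.2585]
orientation: [-3.14, -0.0, -1.746]
ft_force: [0.3, -8.1, 7.8]
width: 0.145
```

Emit:
arm_command:
  commands:
    - [0,0,0,0,0,0,-0.35]
    - [0,0,0,0,0,0,-0.35]
    - [0,0,0,0,0,0,-0.35]
    - [0,0,0.2,0,0,0,-0.35]
    - [0,0,0.45,0,0,0,-0.35]
    - [0,0,0.48,0,0,0,-0.35]
    - [0,0,0.48,0,0,0,-0.35]

```text
time: 23.05
tcp_pos: [0.5131, 0.3764, 0.3551]
orientation: [-3.138, 0.003, -1.745]
ft_force: [0.8, -0.0, -1.4]
width: 0.328
```

```bash
python3 look.py w12 | grep -A6 "bars"; python3 tops.py t5|grep -A2 -E "red|blue"
```

```text
bars
2010 [193. 159.] z 0.1037 rect [621.  345.4] [259. 119.] 62.3
1393 [461. 151.] z 0.1026 rect [391.4 351. ] [65. 15.] 14.0
1168 [315. 204.] z 0.1044 rect [513.4 375.4] [51. 14.] 80.5
core bench
331 [236.  95.] z 0.0196 rect [578.7 271.4] [  8. 153.] 29.9
677 [296.  67.] z 0.0199 rect [511.  267.3] [60. 61.] 33.7
top red
154 [215. 264.] z 0.1032 rect [390.7 351.6] [65. 15.] 12.7
blue
112 [206. 214.] z 0.1051 rect [513.1 375.7] [51. 14.] 80.3
core
--
scene red
111 [215. 145.] z 0.1011 rect [389. 346.] [64. 14.] 9.7
blue
71 [256. 125.] z 0.1036 rect [511.9 374.8] [56. 14.] 78.8
core
```

View pics/w12.png

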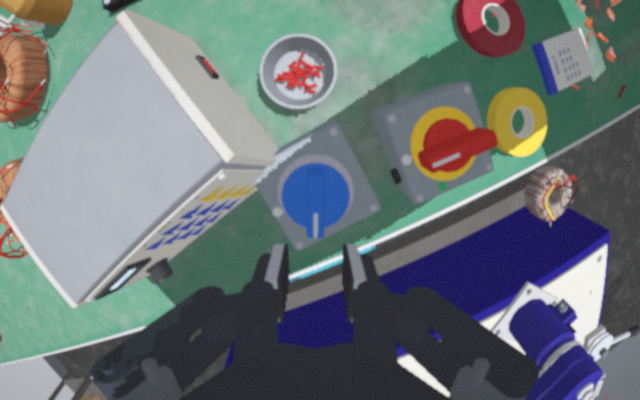

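Emit:
arm_command:
  commands:
    - [-0.61,-0.126,0,0,0,-1,0]
    - [-0.61,-0.126,0,0,0,-1,0]
    - [-0.61,-0.126,0,0,0,-1,0]
    - [-0.61,-0.126,0,0,0,-1,0]
    - [-0.61,-0.126,0,0,0,-1,0]
    - [-0.61,-0.126,0,0,0,-1,0]
    - [-0.61,-0.126,0,0,0,-1,0]
    - [-0.61,-0.126,0,0,0,-1,0]
    - [-0.61,-0.126,0,0,0,-1,0]

```text
time: 24.1
tcp_pos: [0.3904, 0.3507, 0.3516]
orientation: [-3.142, -0.002, -2.788]
ft_force: [0.5, 1.0, 0.0]
width: 0.501
```

Emit:
arm_command:
  commands:
    - [0,0,0,0,0,-0.107,0]
    - [0,0,0,0,0,-0.107,0]
    - [0,0,0,0,0,-0.107,0]

```text
time: 24.4
tcp_pos: [0.3906, 0.3507, 0.3524]
orientation: [3.142, -0.0, -2.9]
ft_force: [0.3, 0.3, 0.7]
width: 0.498
```

Pose is right over the handle; descend, grip, turn +69° (in two calls).

Emit:
arm_command:
  commands:
    - [0.001,0.001,-0.2,0,0,0,0]
    - [0.001,0.001,-0.4,0,0,0,0]
    - [0.001,0.001,-0.49,0,0,0,0]
    - [0.001,0.001,-0.49,0,0,0,0]
    - [0.001,0.001,-0.49,0,0,0,-1]
    - [0.001,0.001,-0.49,0,0,0,-1]
    - [0.001,0.001,-0.49,0,0,0,-1]
    - [0.001,0.001,-0.49,0,0,0,-1]
  squeeze: 60

```text
time: 25.2
tcp_pos: [0.3915, 0.351, 0.2567]
orientation: [-3.141, 0.003, -2.904]
ft_force: [-1.4, -3.6, 9.2]
width: 0.163
```

Emit:
arm_command:
  commands:
    - [0,0,0,0,0,0.14,-1]
    - [0,0,0,0,0,0.28,-1]
    - [0,0,0,0,0,0.42,-1]
    - [0,0,0,0,0,0.56,-1]
    - [0,0,0,0,0,0.7,-1]
    - [0,0,0,0,0,0.84,-1]
    - [0,0,0,0,0,1,-1]
    - [0,0,0,0,0,1,-1]

```text
time: 26.0
tcp_pos: [0.391, 0.3515, 0.2567]
orientation: [-3.141, 0.002, -1.851]
ft_force: [-4.9, -1.5, 8.0]
width: 0.162
```

Emit:
arm_command:
  commands:
    - [0,0,0,0,0,0.13,-1]
    - [0,0,0,0,0,0.13,-1]
    - [0,0,0,0,0,0.13,0]
    - [0,0,0,0,0,0.13,0]
    - [0,0,0,0,0,0.13,0]
    - [0,0,0.25,0,0,0.13,0]
    - [0,0,0.5,0,0,0.13,0]
    - [0,0,0.7,0,0,0.13,0]
    - [-0.2,-0.2,0.7,0,0,0.13,0]
    - [-0.2,-0.2,0.7,0,0,0.13,0]

```text
time: 27.0
tcp_pos: [0.3489, 0.3095, 0.3956]
orientation: [3.141, -0.001, -1.721]
ft_force: [0.0, -0.0, -0.1]
width: 0.501
```

```bash
python3 look.py w13 | grep -A6 "bars"; python3 tops.py t6
```

```text
bars
1643 [ 96. 213.] z 0.1038 rect [620. 344.] [257. 121.] 62.9
962 [278. 238.] z 0.1028 rect [390.4 351.2] [66. 16.] 83.1
556 [173. 271.] z 0.1042 rect [512.5 375.1] [51. 15.] 81.3
core bench
4614 [89. 40.] z 0.0213 rect [629.2  45.1] [185. 163.] 1.7
615 [136. 175.] z 0.0196 rect [577.3 273.3] [ 20. 155.] 33.6
top red
48 [224. 265.] z 0.1032 rect [387.9 330.4] [23. 12.] 89.1
blue
111 [206. 214.] z 0.1051 rect [513.2 376.4] [51. 14.] 80.1
core
2232 [338. 172.] z 0.0225 rect [629.   44.1] [183. 164.] 1.4
nestcore
256 [350. 153.] z 0.0327 rect [675.7   9.6] [55. 54.] 67.0
256 [322. 155.] z 0.0327 rect [673.4  83.8] [54. 54.] 59.5
261 [324. 189.] z 0.0331 rect [580.   81.6] [53. 54.] 89.0
249 [352. 188.] z 0.033 rect [581.6   6.9] [53. 52.] 89.2
scene red
94 [217. 144.] z 0.102 rect [389.2 349.4] [71. 14.] 82.4
blue
69 [256. 125.] z 0.104 rect [511.4 372.3] [55. 13.] 79.3
core
358 [294. 156.] z 0.0203 rect [605.  280.9] [145. 357.] 73.1
81 [271. 164.] z 0.0207 rect [516.5 283.8] [29. 58.] 68.8
142 [224. 174.] z 0.0197 rect [374.4 319.3] [ 61. 122.] 61.3
2133 [351. 214.] z 0.021 rect [627.   41.3] [185. 168.] 1.2
nestcore
221 [358. 190.] z 0.0308 rect [671.9  80.1] [55. 55.] 56.9
232 [327. 203.] z 0.031 rect [579.9  78.7] [57. 53.] 62.4
239 [374. 209.] z 0.0307 rect [673.2   5.2] [59. 52.] 57.5
254 [342. 223.] z 0.031 rect [580.1   5.3] [57. 53.] 47.8
```

View pics/t6_scene.png

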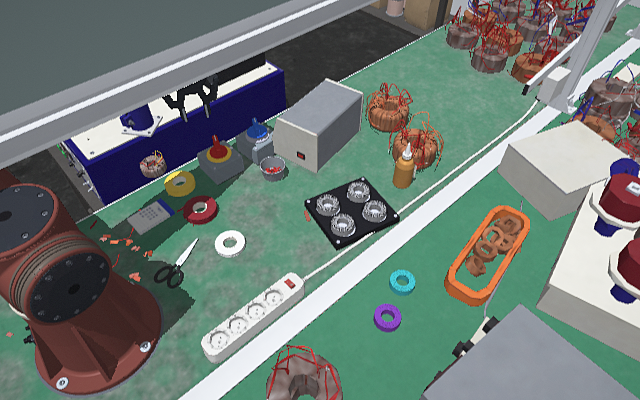

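The scene picture shows four cores in the nest at about (350,210), the tub upright at (272,168), and the gripper clear. The handle's bar measures about 83° in the world, so on, and the knob's about 80° and down.

```bash
python3 -c "
from station import hand_in; print(hand_in())"
```

```text
the job is handed in; nothing more can be done
None
```

I did the job in the order given and handed it in at about 27 s on the robot's clock. `hand_in()` gives no verdict, so these are my own last camera readings:

- **Isolator:** I first turned it off and measured the bar at about 13.5° in the world, in line with the white dot. After the last turn it read about 83°, roughly 69° from off, so it is on.
- **Cores:** four were present, and each lies in its own pocket. Their tops were at about 32 mm, which is right for seated cores, and their centres were within about 3 mm of the pocket centres.
- **Selector:** I lifted it about 9 mm and turned it 60°, and its bar went from about 20° to about 80°. Its top came back to the height it had at the start, 104 mm, so it is down in its notch.
- **Tub and gripper:** the tub is upright and the gripper is clear of everything.

No check failed. The scene camera read up to about 4 mm off the top and wrist cameras in y. In the last top view the arm partly hid the red handle, so its final angle comes from the wrist and scene cameras. I saw no knocked core and no sign of the grip slackening.

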